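# Set up the tagging bench

## Task

Get the tagging bench ready: the round tin and the square tin stand in each other's rings at the two ends of the grey mat, so make them change places, standing one of them in the empty middle ring on the way, and let each end up standing in the middle of its new ring. Also hang every steel tag cup on the bench by its own hook over the tote's long wall nearest the robot, cup on the outside, so that it hangs freely there (either job may come first). Leave the twine, the tape dispenser and the stapler where they are.

Things in the scene. Friction and masses are not known exactly. Their poses are not given: they have to be found in the camera images.
- cup1: Cup 1 of up to three alike (may be absent): open rectangular sheet-steel cup, 50 mm deep (x), 46 wide (y), 85 high, 140 g, standing on the bench at the start. Origin: centre of its underside, z up. Its own hook is a strap on its +x side, level with its top, 30 mm wide, 3 thick, turned down at its outer end. The flat side faces 46 mm apart are clear for gripping
- cup2: Cup 2 of up to three alike (may be absent): open rectangular sheet-steel cup, 50 mm deep (x), 46 wide (y), 85 high, 140 g, standing on the bench at the start. Origin: centre of its underside, z up. Its own hook is a strap on its +x side, level with its top, 30 mm wide, 3 thick, turned down at its outer end. The flat side faces 46 mm apart are clear for gripping
- cup3: Cup 3 of up to three alike (may be absent): open rectangular sheet-steel cup, 50 mm deep (x), 46 wide (y), 85 high, 140 g, standing on the bench at the start. Origin: centre of its underside, z up. Its own hook is a strap on its +x side, level with its top, 30 mm wide, 3 thick, turned down at its outer end. The flat side faces 46 mm apart are clear for gripping
- hook1 (a point): the point of cup 1 that belongs on the wall's top edge: middle of the hook's slot, on the strap's underside, 82 mm above the cup's underside and 32.8 mm from its origin along its +x; same axes as the cup. The slot lies between the cup's back face (x = 25 mm) and the hook's leg (x = 40.5 mm), whose lower end is 55 mm above the cup's underside
- hook2 (a point): the point of cup 2 that belongs on the wall's top edge: middle of the hook's slot, on the strap's underside, 82 mm above the cup's underside and 32.8 mm from its origin along its +x; same axes as the cup. The slot lies between the cup's back face (x = 25 mm) and the hook's leg (x = 40.5 mm), whose lower end is 55 mm above the cup's underside
- hook3 (a point): the point of cup 3 that belongs on the wall's top edge: middle of the hook's slot, on the strap's underside, 82 mm above the cup's underside and 32.8 mm from its origin along its +x; same axes as the cup. The slot lies between the cup's back face (x = 25 mm) and the hook's leg (x = 40.5 mm), whose lower end is 55 mm above the cup's underside
- tote: fixed open plastic tote, 360 mm long (its y), 240 mm deep (its x), 140 mm high, walls 6 mm, some books and a box inside (up to 71 mm high). Origin: on the bench, under the middle of the thickness of the long wall nearest the robot, halfway along it; its x points into the tote, away from the robot, z up. It may be on the left or on the right
- lip (a point): middle of the top edge of the tote's near long wall, 140 mm above the bench; same axes as the tote: y runs along the wall, which reaches 180 mm to either side
- mat: fixed thin grey mat, 160 (x) by 310 (y) by 3 mm, with three white rings of 86 mm diameter in a row along its y, 100 mm apart. Origin: centre of its underside
- spot_a (a point): centre of the end ring at the mat's +y end, on the mat's top face
- spot_mid (a point): centre of the middle ring, empty at the start, on the mat's top face
- spot_b (a point): centre of the end ring at the mat's -y end, on the mat's top face
- roundtin: closed round steel tin of tag pins, 60 mm diameter, 55 mm high, about 280 g. Origin: centre of its underside, z up. Stands in one end ring at the start
- squaretin: closed square steel tin, 56 by 56 mm, sides along its x and y, 55 mm high, about 280 g. Origin: centre of its underside, z up. Stands in the other end ring at the start
- twine: spool of twine, 72 mm diameter, 80 mm high, a bystander; origin: centre of its underside
- tape: blue tape dispenser, 150 by 55 by 102 mm, a bystander; origin: centre of its underside
- stapler: black stapler, 140 by 35 by 50 mm, a bystander; origin: centre of its underside
There are look-alikes about, which are no part of the job. What is shaped like the squaretin but green is not meant.

How it is judged:
By the outcome, as a careful person would: the job done as asked, in the order asked, and still so for the second after the job is handed in, with the robot touching nothing.
Of cup1, cup2, cup3 only 2 to 3 are there at a start; the rules pass over those that are not, and their reading is None.
At some moment in a run one of roundtin, squaretin may be knocked a few centimetres aside while the robot is not near it.
It also fails if it takes over 210 s, if anything falls off the work surface, if the arm or the gripper's body presses on something with over 40 N, if the wrist force passes 120 N, or if a joint passes its speed limit or range.

## Robot

A 6-joint arm with a two-finger parallel gripper is mounted at the origin on the work surface. World frame = base frame: x ahead of the robot, y to its left, z up, the work surface at z = 0. Lengths are in mm, angles in degrees, forces in N, time in s.
With the tool pointing down it reaches from about 350 to 850 mm from the base axis. Payload 8.1 kg.
Tool frame: the origin (TCP) lies at the very end of the fingers, on their centre line; the grasp point (between the pads) lies 19 mm behind it; z points along the fingers, y is the line along which they close (so a half turn about z gives the same grasp; the last joint's range is limited). The gripper opens to 85 mm and grips with 20 to 120 N. Pads are 22 mm wide; open, the fingers measure 114 mm over their backs; the gripper's body (76 mm by 85 mm) begins 54 mm behind the grasp point. The pads swing forward as they close: fully open they stand 13 mm farther back than shut.
Start: joints at [66.784, 7.471, 85.268, -0, 87.261, -4.893], TCP at [188.604, 569.591, 231.292] pointing down, gripper open.
Joint ranges: [-169.43, 169.43], [-51.17, 129.36], [1.28, 143.12], [-76.62, 256.62], [0, 156.53], [-152.29, 152.29]. Speed limits (degrees/s): [136.94, 136.94, 159.86, 180, 180, 180].

## Interface

Orientations are given as [roll, pitch, yaw] about the fixed x, y, z axes, in that order (R = Rz(yaw) Ry(pitch) Rx(roll)).
In Python, from bench import sense, eyes, job, models gives the robot as it stands. The module is installed in compiled form; this text tells all that it offers.
- The arm moves only by the tool apply_moves, never from a script. Its argument "rows" is a list of rows, each a list of 6 numbers: the shift along the tool's x, y, z in mm, then the turn, a rotation vector about the tool's x, y, z in rad. In form: [[dx, dy, dz, rx, ry, rz], ...]. A call has exactly 5 rows; each row shifts and turns the commanded pose from where the row before left it, along the tool's axes as they then stand; what a row does not reach is not made up. A row lasts 1/8 s, in which the tool goes at most 62.5 mm and 10.7 degrees, less where a joint would pass 70% of its speed; a pose out of reach is approached as far as the arm can. A call is refused whole if a number of a shift passes 62.5 or a number of a turn 0.188, either way. A call with a gripper value outside its range is refused whole. "fingers" is the finger opening in mm, from 0 to 85.4, set as the call begins (left out, the last holds). The fingers move at their own pace and stop on an object; "grip_force" is the grip in N (left out, the last holds). Time passes only in rows, so rows that do not move let the fingers close, or fill a call up. It gives the time, the measured TCP pose, the force, the opening and the grip force at its end, in the units of the state.
- sense(): the state, without advancing time (a new reading comes with each control period).
- eyes.snapshot(name): name is "scene" or "top" or "wrist"; returns (picture, depth): 480x640x3 uint8, red, green, blue; 480x640 float32, mm along the optical axis (not along the pixel's ray), 0 where there is no reading.
- eyes.get_calibration(name): a dict with "intrinsics" (3x3 intrinsics, pixels), "R" (3x3) and "t" (3): a world point X has camera coordinates R X + t; the wrist camera has in their place "mount" (4x4, takes a point from camera to tool coordinates, whose origin is the TCP and whose axes are the flange's). Camera axes: x right, y down, z forward; pixel columns grow to the right and rows downward; lengths in mm; the calibration is good to about 2 mm. A picture is of the moment at which its call begins: read the wrist's pose just before it. get_calibration takes no time and is no camera call.
- job.hand_in(): hands the job in; it is judged then, once.
Trained networks look in the newest picture that a camera, given by its name, has taken for a name from the list of things; names that differ only in an ending like _2 or _b are one class to them, and where a whole thing is asked for, a point or a joint stands for the part that bears it (a point fixed in the world has none). Each returns a list of dicts, best first, with "confidence" (0 to 1); they miss things now and then, are a little off and sometimes report something else, mostly with a low value. They report only what shows in the picture. A call takes as long as a camera call. They do not tell look-alikes from the thing itself.
- models.boxes_of(name, camera): "xyz" ([x, y, z] in mm, in world coordinates, good to about 4 mm: the middle of the surface that is visible of it).
- models.cut_out(name, camera): "pixels" (480x640 bool, what is visible of it).
- models.place_of(name, camera): "xyz" ([x, y, z] in mm, in world coordinates, good to about 4 mm: a listed point, or the origin of a listed thing).
The state is a dict: "time": time; "joint_pos": joint angles; "qd": joint speeds; "joint_efforts": joint torques, N m; "tool_pos": TCP position; "tcp_rot": TCP orientation; "ft_force": force on the tool from outside, world axes, zero at the start; "wrist_torque": the same for the moment, N m; "finger_gap": finger opening in mm; "grip_force": force on a finger pad.
Only numpy, scipy, OpenCV 4.12 (cv2) and the standard library are available. Lean on these libraries where they do the work, as an engineer would, in place of code of your own. Each camera call takes 0.05 s, during which the arm holds its last target. There are 200 camera calls.

## Working session

There is one attempt and no reset: what is moved stays moved. The work goes in short steps, Python scripts to look and compute and a tool call to move; the robot and the scene stay as the last step left them, time stands still between calls to the robot, and variables do not carry over. Pictures are saved under pics/ and viewed, at most 14 in all, crops included, and the job is handed in when it is done.

Besides the shell and the picture viewer there is one more tool, called after "Request:" as a command line: name --pt "numbers of a row" for each row, then --argument value for the rest. apply_moves: Moves the arm, as the interface text tells. Its arguments: {"type":"object","properties":{"rows":{"type":"array"},"fingers":{"type":"number"},"grip_force":{"type":"number"}},"required":["rows"]}

```bash
mkdir -p pics; cat > h.py <<'E'
import numpy as np, cv2
from bench import sense, eyes, job, models
from scipy.spatial.transform import Rotation as Ro
def snap(n,f=None):
    s=sense(); im,d=eyes.snapshot(n)
    if f: cv2.imwrite('pics/'+f,im[:,:,::-1])
    return s,im,d
def cloud(n,d,s=None):
    c=eyes.get_calibration(n);K=np.array(c['intrinsics'])
    v,u=np.mgrid[:480,:640]
    P=np.stack([(u-K[0,2])*d/K[0,0],(v-K[1,2])*d/K[1,1],d],-1)
    if n=='wrist':
        M=np.array(c['mount']);P=P@M[:3,:3].T+M[:3,3]
        R=Ro.from_euler('xyz',s['tcp_rot'],degrees=True).as_matrix()
        P=P@R.T+np.array(s['tool_pos'])
    else: P=(P-np.array(c['t']))@np.array(c['R'])
    P[d<=0]=np.nan
    return P
E
python3 - <<'E'
from h import *
s,im,d=snap('top','top1.png'); np.save('topd.npy',cloud('top',d))
s,im2,d2=snap('scene','scene1.png')
print({k:np.round(v,2) for k,v in s.items()})
for cam in('top','scene'):
  for n in ['cup1','hook1','tote','lip','mat','spot_a','spot_mid','spot_b','roundtin','squaretin','twine','tape','stapler']:
    print(cam,n,[(np.round(r['xyz']).astype(int).tolist(),round(r['confidence'],2)) for r in models.place_of(n,cam)])
E
```

```text
{'time': np.float64(0.05), 'joint_pos': array([66.79,  7.51, 85.33, -0.  , 87.26, -4.89]), 'qd': array([ 0.08, -0.07,  0.03,  0.02, -0.04,  0.05]), 'joint_efforts': array([ 0.000e+00, -5.714e+01, -5.023e+01, -0.000e+00,  1.000e-02,
        0.000e+00]), 'tool_pos': array([188.37, 569.09, 230.27]), 'tcp_rot': array([-1.7990e+02, -1.0000e-02,  1.6168e+02]), 'ft_force': array([-0.77, -0.18, -0.46]), 'wrist_torque': array([-0.01,  0.02, -0.02]), 'grip_force': np.float64(0.0), 'finger_gap': np.float64(85.31)}
top cup1 [([424, -202, 0], 0.98), ([450, -13, 2], 0.92), ([450, 228, 4], 0.69), ([346, -336, 5], 0.6)]
top hook1 [([451, -208, 82], 0.7), ([477, 228, 83], 0.69), ([475, -5, 84], 0.6), ([613, 101, 4], 0.55)]
top tote [([615, -226, 3], 0.95)]
top lip [([609, -229, 140], 0.63), ([612, -222, -2], 0.56)]
top mat [([607, 204, -1], 0.72)]
top spot_a [([612, 97, 5], 0.73), ([605, 303, 0], 0.64)]
top spot_mid [([610, 203, 4], 0.6), ([348, -333, 3], 0.46)]
top spot_b [([612, 97, 5], 0.73), ([605, 303, 0], 0.64)]
top roundtin []
top squaretin [([771, 234, 1], 0.72), ([607, 296, 6], 0.7)]
top twine [([493, 448, 3], 0.68)]
top tape [([500, -491, 0], 0.97)]
top stapler [([346, -334, 6], 0.68)]
scene cup1 [([421, -204, 2], 0.95), ([452, -12, -1], 0.93), ([448, 232, 0], 0.63)]
scene hook1 [([477, 228, 83], 0.91), ([476, -6, 85], 0.77), ([455, -202, 81], 0.71)]
scene tote []
scene lip [([608, -223, 140], 0.92), ([348, -334, -2], 0.59)]
scene mat [([612, 205, 1], 0.72)]
scene spot_a [([616, 103, 6], 0.84), ([604, 304, 2], 0.63), ([612, 204, 4], 0.49)]
scene spot_mid [([610, 200, 6], 0.81)]
scene spot_b [([616, 103, 6], 0.84), ([604, 304, 2], 0.63), ([612, 204, 4], 0.49)]
scene roundtin [([609, 100, 2], 0.73)]
scene squaretin [([769, 234, -4], 0.96), ([608, 299, 2], 0.82), ([602, 307, 2], 0.42)]
scene twine [([488, 446, -1], 0.76)]
scene tape [([497, -490, 0], 0.56)]
scene stapler [([350, -339, -3], 0.94), ([610, 200, -1], 0.4)]
```

View pics/top1.png

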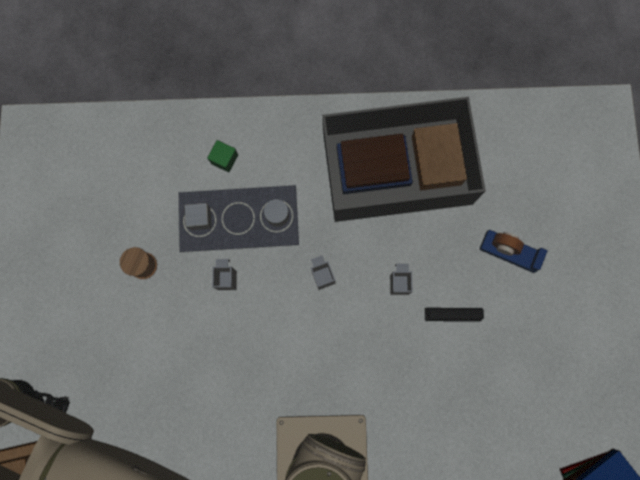

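View pics/scene1.png

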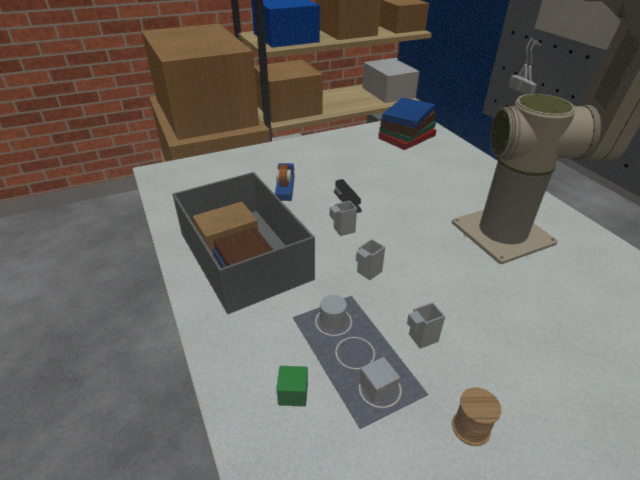

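Top picture: the square tin's look-alikes are the grey box at (196,215) on the left ring and the green box at (222,155) off the mat. The grey one is the squaretin and the green one is excluded. The round tin is at (276,212), and the middle ring at (238,218) is empty. There are three cups, at (224,275), (322,272) and (401,280). The tote's near wall runs from (335,218) to (482,200).

```bash
python3 - <<'E'
from h import *
s,im,d=snap('scene')
for nm,P in(('top',np.load('topd.npy')),('scene',cloud('scene',d))):
  def reg(x0,x1,y0,y1,z0,z1):
    m=(P[...,0]>x0)&(P[...,0]<x1)&(P[...,1]>y0)&(P[...,1]<y1)&(P[...,2]>z0)&(P[...,2]<z1); return P[m]
  print(nm,'bench z',np.nanmedian(reg(300,400,-100,100,-30,30)[:,2]))
  for n,x,y in(('round',610,100),('sq',606,300),('green',770,234)):
    q=reg(x-50,x+50,y-48,y+48,45,70); 
    print(n,len(q),np.round(np.median(q,0),1),np.round((q[:,:2].max(0)+q[:,:2].min(0))/2,1),np.round(np.ptp(q,axis=0),0),cv2.minAreaRect(q[:,:2].astype(np.float32)))
  for x,y in((450,228),(450,-13),(422,-203)):
    q=reg(x-60,x+70,y-50,y+50,76,95)
    print('cup',len(q),np.round(np.median(q[:,2]),1),cv2.minAreaRect(q[:,:2].astype(np.float32)))
  q=reg(500,680,-400,-50,130,150)
  q=q[q[:,0]<640]
  f=np.polyfit(q[:,1],q[:,0],1); print('wall',len(q),f,np.degrees(np.arctan(-f[0])),np.std(q[:,0]-np.polyval(f,q[:,1])),q.min(0),q.max(0),np.polyval(f,-226))
  q=reg(480,900,-450,0,130,150); print('tote rect',cv2.minAreaRect(q[:,:2].astype(np.float32)),np.median(q[:,2]))
c=eyes.get_calibration('wrist');print(np.round(c['mount'],3),c['intrinsics'])
E
```

```text
top bench z -0.15879242455921522
round 461 [610.2 100.5  58.3] [611.1  99.9] [60. 58. 23.] ((611.0718383789062, 99.87318420410156), (60.213539123535156, 57.85200881958008), 0.5484527945518494)
sq 526 [606.8 300.   58. ] [608.3 300.9] [59. 59. 24.] ((608.6522827148438, 300.6699523925781), (58.65354919433594, 57.79926300048828), 2.5374221801757812)
green 495 [766.3 238.   55.2] [768.  238.3] [73. 72. 20.] ((768.11572265625, 239.0870819091797), (61.186832427978516, 58.76851272583008), 62.736141204833984)
cup 234 84.1 ((455.9933166503906, 230.9271697998047), (70.03742980957031, 47.37370681762695), 0.09793198108673096)
cup 204 84.1 ((455.07647705078125, -10.479743957519531), (68.76333618164062, 45.959747314453125), 18.767498016357422)
cup 208 83.9 ((431.593505859375, -204.10147094726562), (46.034645080566406, 68.86776733398438), 87.25589752197266)
wall 529 [-9.98898310e-02  5.87583996e+02] 5.704343350159338 2.4520806920193077 [ 589.85521494 -399.33904763  130.06364991] [638.76272079 -50.89284494 147.22288047] 610.1590980751079
tote rect ((727.6303100585938, -214.10806274414062), (244.2303
[... 875 characters left out ...]
 71.46939849853516), 89.89031219482422)
wall 300 [-9.93976639e-02  5.90435664e+02] 5.676421486243997 2.3413825426043604 [ 592.8803153  -399.11281306  130.02024634] [638.25993705 -50.44746891 140.0552388 ] 612.8995358327239
tote rect ((727.7215576171875, -213.9260711669922), (241.4617462158203, 367.8061218261719), 5.430816173553467) 136.04068191167494
[[ 1.00000e-03 -9.65000e-01 -2.63000e-01  6.72260e+01]
 [ 1.00000e+00  1.00000e-03  0.00000e+00 -3.42000e-01]
 [-0.00000e+00 -2.63000e-01  9.65000e-01 -1.42095e+02]
 [ 0.00000e+00  0.00000e+00  0.00000e+00  1.00000e+00]] [[403.33637704   0.         325.01704713]
 [  0.         403.33637704 236.77850067]
 [  0.           0.           1.        ]]
```

Request:
apply_moves --pt "-30 0 0 0 0 0.16" --pt "0 0 -40 0 0 0.16" --pt "0 0 -50 0 0 0" --pt "0 0 -50 0 0 0" --pt "0 0 -30 0 0 0"

```text
time: 2.08
tool_pos: [217.3, 560.5, 404.9]
tcp_rot: [179.8, -0.0, 143.3]
ft_force: [-0.4, -0.4, -0.6]
finger_gap: 85.4
grip_force: 0.0
```

```bash
cat >> h.py <<'E'
def wrap(a): return (a+180)%360-180
def plan(*targets,cur=None):
    """targets: (x,y,z,yaw), tool down; rows are evenly split; tool axes as they turn"""
    s=sense(); p=np.array(s['tool_pos']) if cur is None else np.array(cur[:3],float)
    yaw=s['tcp_rot'][2] if cur is None else cur[3]
    for T in targets:
        dp=np.array(T[:3])-p; dy=wrap(T[3]-yaw)
        n=max(int(np.ceil(np.linalg.norm(dp)/60)),int(np.ceil(abs(dy)/10)),1)
        rows=[]
        for k in range(n):
            a=np.radians(yaw+dy*k/n); ex=np.array([np.cos(a),np.sin(a),0]);ey=np.array([np.sin(a),-np.cos(a),0])
            st=dp/n; rows.append([round(float(st@ex)),round(float(st@ey)),round(float(-st[2])),0,0,round(float(-np.radians(dy)/n),3)])
        print('->',T,rows); p=np.array(T[:3],float);yaw=T[3]
E
python3 -c "
from h import *
plan((470,150,400,180))"
```

```text
-> (470, 150, 400, 180) [[-50, -20, 1, 0, 0, -0.071], [-48, -23, 1, 0, 0, -0.071], [-46, -27, 1, 0, 0, -0.071], [-44, -30, 1, 0, 0, -0.071], [-42, -33, 1, 0, 0, -0.071], [-40, -36, 1, 0, 0, -0.071], [-37, -39, 1, 0, 0, -0.071], [-34, -41, 1, 0, 0, -0.071], [-31, -44, 1, 0, 0, -0.071]]
```

Request:
apply_moves --pt "-50 -20 1 0 0 -0.071" --pt "-48 -23 1 0 0 -0.071" --pt "-46 -27 1 0 0 -0.071" --pt "-44 -30 1 0 0 -0.071" --pt "-42 -33 1 0 0 -0.071"

```text
time: 2.7
tool_pos: [356.9, 330.7, 396.4]
tcp_rot: [180.0, 0.0, 163.8]
ft_force: [0.2, 0.6, 0.8]
finger_gap: 85.2
grip_force: 0.0
```

Request:
apply_moves --pt "-40 -36 1 0 0 -0.071" --pt "-37 -39 1 0 0 -0.071" --pt "-34 -41 1 0 0 -0.071" --pt "-31 -44 1 0 0 -0.071" --pt "0 0 0 0 0 0"

```text
time: 3.32
tool_pos: [469.3, 145.9, 391.8]
tcp_rot: [-179.9, -0.0, 179.7]
ft_force: [-0.4, 0.7, 0.1]
finger_gap: 85.1
grip_force: 0.0
```

Request:
apply_moves --pt "0 0 0 0 0 0" --pt "0 0 0 0 0 0" --pt "0 0 0 0 0 0" --pt "0 0 0 0 0 0" --pt "0 0 0 0 0 0"

```text
time: 3.95
tool_pos: [467.9, 149.3, 392.3]
tcp_rot: [-180.0, 0.0, 180.0]
ft_force: [-0.3, -0.5, 0.3]
finger_gap: 85.2
grip_force: 0.0
```

```bash
cat >> h.py <<'E'
def reg(P,x0,x1,y0,y1,z0,z1):
    return (P[...,0]>x0)&(P[...,0]<x1)&(P[...,1]>y0)&(P[...,1]<y1)&(P[...,2]>z0)&(P[...,2]<z1)
def tins(P,boxes):
    for n,x,y in boxes:
        q=P[reg(P,x-55,x+55,y-48,y+48,48,70)]
        if len(q)<50: print(n,'none',len(q)); continue
        print(n,len(q),np.round(np.median(q[:,2]),1),'bbox c',np.round((np.percentile(q[:,:2],1,axis=0)+np.percentile(q[:,:2],99,axis=0))/2,1),cv2.minAreaRect(q[:,:2].astype(np.float32)))
def cups(P,boxes):
    for x,y in boxes:
        q=P[reg(P,x-60,x+70,y-50,y+50,78,95)]
        if len(q)<50: print('cup none',len(q)); continue
        (c,wh,a)=cv2.minAreaRect(q[:,:2].astype(np.float32))
        if wh[0]<wh[1]: a-=90; wh=wh[::-1]
        u=np.array([np.cos(np.radians(a)),np.sin(np.radians(a))])
        print('cup z%.1f'%np.median(q[:,2]),'yaw %.1f'%a,'size',np.round(wh,1),'origin(long axis end -25)',np.round(np.array(c)-u*(wh[0]/2-25),1))
def rings(P,im):
    m=reg(P,520,700,40,370,-10,14)&(im.min(-1)>140)
    n,l,st,c=cv2.connectedComponentsWithStats(m.astype(np.uint8))
    for i in range(1,n):
        if 60<st[i,4]<8000:
            q=P[l==i]; 
            A=np.c_[2*q[:,:2],np.ones(len(q))]; r=np.linalg.lstsq(A,(q[:,:2]**2).sum(1),rcond=None)[0]
            print('ring',st[i,4],np.round(r[:2],1),'R',round(np.sqrt(r[2]+r[0]**2+r[1]**2),1))
E
python3 - <<'E'
from h import *
s,im,d=snap('wrist','w1.png'); P=cloud('wrist',d,s); np.save('w1.npy',P)
print(s['tool_pos'],s['tcp_rot'],np.nanmedian(P[reg(P,480,530,0,200,-30,30)][:,2]))
tins(P,(('round',610,100),('sq',606,300)))
cups(P,((450,228),(450,-13),(422,-203)))
rings(P,im)
E
```

```text
[467.94047447 149.32086396 392.33548629] [-1.79999104e+02  5.51342382e-03  1.79992225e+02] -0.5661189805511526
round 1718 57.8 bbox c [609.3 100.4] ((609.8619995117188, 99.94300079345703), (59.63993835449219, 60.47633361816406), 54.6449089050293)
sq 1680 57.5 bbox c [605.9 299.2] ((606.5321044921875, 300.3271484375), (56.80006408691406, 56.56818389892578), 3.773207426071167)
cup z84.3 yaw -0.7 size [68.5 46.4] origin(long axis end -25) [445.3 230.2]
cup z84.2 yaw 19.0 size [68.4 47.1] origin(long axis end -25) [445.6 -14.1]
cup z83.9 yaw -12.8 size [72.8 29.1] origin(long axis end -25) [ 421.3 -191. ]
ring 2892 [610.3 175.1] R 123.7
ring 671 [578.8 364.3] R 35.6
ring 183 [603.6 302.8] R 41.4
ring 310 [607.  202.9] R 41.4
ring 232 [610.4 102.9] R 41.4
```

View pics/w1.png

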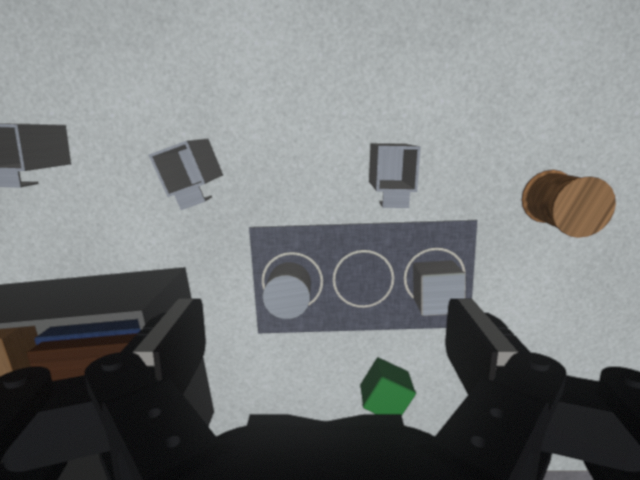

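The wrist view agrees: round tin at (287,295), grey square tin at (440,290), empty middle ring at (363,278), green decoy at (388,395). Cups sit at (395,165), (185,170) and (25,145). All match the measured positions.

```bash
python3 -c "
from h import *
plan((610,100,130,182),(610,100,22,182),(610,100,120,182),(607,203,120,182),(607,203,24,182),(607,203,150,182),(606.5,300,150,183))"
```

```text
-> (610, 100, 130, 182) [[-24, -8, 44, 0, 0, -0.006], [-24, -8, 44, 0, 0, -0.006], [-24, -8, 44, 0, 0, -0.006], [-24, -9, 44, 0, 0, -0.006], [-23, -9, 44, 0, 0, -0.006], [-23, -9, 44, 0, 0, -0.006]]
-> (610, 100, 22, 182) [[0, 0, 54, 0, 0, -0.0], [0, 0, 54, 0, 0, -0.0]]
-> (610, 100, 120, 182) [[0, 0, -49, 0, 0, -0.0], [0, 0, -49, 0, 0, -0.0]]
-> (607, 203, 120, 182) [[0, 52, 0, 0, 0, -0.0], [0, 52, 0, 0, 0, -0.0]]
-> (607, 203, 24, 182) [[0, 0, 48, 0, 0, -0.0], [0, 0, 48, 0, 0, -0.0]]
-> (607, 203, 150, 182) [[0, 0, -42, 0, 0, -0.0], [0, 0, -42, 0, 0, -0.0], [0, 0, -42, 0, 0, -0.0]]
-> (606.5, 300, 150, 183) [[-1, 48, 0, 0, 0, -0.009], [-2, 48, 0, 0, 0, -0.009]]
```

Request:
apply_moves --pt "-29 -10 52 0 0 -0.012" --pt "-29 -10 52 0 0 -0.012" --pt "-28 -10 52 0 0 -0.011" --pt "-28 -10 52 0 0 0" --pt "-28 -11 52 0 0 0" --fingers 85 --grip_force 40

```text
time: 4.62
tool_pos: [611.9, 100.6, 130.7]
tcp_rot: [180.0, 0.0, -178.0]
ft_force: [1.0, -0.2, 0.4]
finger_gap: 85.1
grip_force: 0.0
```

Request:
apply_moves --pt "0 0 0 0 0 0" --pt "0 0 0 0 0 0" --pt "0 0 0 0 0 0" --pt "0 0 0 0 0 0" --pt "0 0 0 0 0 0"

```text
time: 5.25
tool_pos: [611.6, 101.2, 133.9]
tcp_rot: [180.0, 0.1, -178.0]
ft_force: [-0.2, 1.0, -0.3]
finger_gap: 85.0
grip_force: 0.0
```

Request:
apply_moves --pt "0 0 40 0 0 0" --pt "0 0 40 0 0 0" --pt "0 0 30 0 0 0" --pt "0 0 0 0 0 0" --pt "0 0 0 0 0 0"

```text
time: 5.88
tool_pos: [612.1, 101.0, 24.0]
tcp_rot: [180.0, 0.1, -178.0]
ft_force: [0.8, -0.0, 0.6]
finger_gap: 84.7
grip_force: 0.0
```

Request:
apply_moves --pt "0 0 0 0 0 0" --pt "0 0 0 0 0 0" --pt "0 0 0 0 0 0" --pt "0 0 0 0 0 0" --pt "0 0 0 0 0 0" --fingers 40

```text
time: 6.5
tool_pos: [612.7, 100.7, 24.6]
tcp_rot: [-180.0, 0.2, -178.0]
ft_force: [-1.3, -1.1, 7.8]
finger_gap: 59.0
grip_force: 43.3
```

Request:
apply_moves --pt "0 0 0 0 0 0" --pt "0 0 0 0 0 0" --pt "0 0 0 0 0 0" --pt "0 0 0 0 0 0" --pt "0 0 0 0 0 0"

```text
time: 7.12
tool_pos: [612.7, 100.7, 24.6]
tcp_rot: [-180.0, 0.2, -178.0]
ft_force: [-2.3, -1.3, 7.4]
finger_gap: 59.2
grip_force: 43.3
```

Request:
apply_moves --pt "0 0 -20 0 0 0" --pt "0 0 -40 0 0 0" --pt "0 34 0 0 0 0" --pt "0 34 0 0 0 0" --pt "0 34 0 0 0 0"

```text
time: 7.75
tool_pos: [607.5, 203.8, 83.6]
tcp_rot: [180.0, 0.0, -178.1]
ft_force: [-0.6, 0.0, -3.7]
finger_gap: 59.3
grip_force: 45.0
```

Request:
apply_moves --pt "0 0 0 0 0 0" --pt "0 0 0 0 0 0" --pt "0 0 30 0 0 0" --pt "0 0 22 0 0 0" --pt "0 0 5 0 0 0"

```text
time: 8.38
tool_pos: [606.3, 201.5, 24.7]
tcp_rot: [-179.9, -0.2, -178.1]
ft_force: [-18.8, -6.7, 29.4]
finger_gap: 58.7
grip_force: 47.8
```

Request:
apply_moves --pt "0 0 0 0 0 0" --pt "0 0 0 0 0 0" --pt "0 0 0 0 0 0" --pt "0 0 0 0 0 0" --pt "0 0 0 0 0 0"

```text
time: 9.0
tool_pos: [607.6, 202.8, 25.3]
tcp_rot: [180.0, -0.0, -178.0]
ft_force: [-0.1, 0.0, -4.2]
finger_gap: 58.9
grip_force: 45.1
```

Request:
apply_moves --pt "0 0 1 0 0 0" --pt "0 0 0 0 0 0" --pt "0 0 0 0 0 0" --pt "0 0 0 0 0 0" --pt "0 0 0 0 0 0" --fingers 76

```text
time: 9.62
tool_pos: [607.7, 202.8, 24.4]
tcp_rot: [180.0, 0.0, -178.0]
ft_force: [0.4, 0.7, -0.7]
finger_gap: 76.3
grip_force: 0.0
```

Request:
apply_moves --pt "0 0 -50 0 0 0" --pt "0 0 -50 0 0 0" --pt "0 0 -40 0 0 0" --pt "0 0 0 0 0 0" --pt "0 0 0 0 0 0" --fingers 85

```text
time: 10.25
tool_pos: [607.4, 202.7, 163.8]
tcp_rot: [-180.0, -0.0, -178.0]
ft_force: [0.1, 0.6, -1.0]
finger_gap: 84.9
grip_force: 0.0
```

```bash
python3 - <<'E'
from h import *
s,im,d=snap('top'); P=cloud('top',d)
tins(P,(('round',607,203),('sq',606,300)))
cups(P,((450,228),(450,-13),(422,-203)))
plan((606.5,300,160,183))
E
```

```text
round 109 57.9 bbox c [601.8 203.3] ((600.9324951171875, 204.28201293945312), (59.24211502075195, 49.97138977050781), 81.40533447265625)
sq 481 58.0 bbox c [606.9 300.4] ((607.7918701171875, 300.7032165527344), (57.86745834350586, 58.18559646606445), 4.264537811279297)
cup none 0
cup z84.6 yaw 18.3 size [69.2 46.1] origin(long axis end -25) [446.  -13.5]
cup z84.6 yaw -3.0 size [68.4 45.3] origin(long axis end -25) [ 422.3 -203.2]
-> (606.5, 300, 160, 183) [[-2, 49, 1, 0, 0, -0.009], [-2, 49, 1, 0, 0, -0.009]]
```

Request:
apply_moves --pt "-2 49 0 0 0 -0.017" --pt "-2 49 0 0 0 -0.017" --pt "0 0 40 0 0 0" --pt "0 0 0 0 0 0" --pt "0 0 0 0 0 0" --fingers 77

```text
time: 10.92
tool_pos: [607.0, 300.1, 123.8]
tcp_rot: [-180.0, -0.1, -176.1]
ft_force: [0.7, 0.2, 0.8]
finger_gap: 77.1
grip_force: 0.0
```

Request:
apply_moves --pt "0 0 40 0 0 0" --pt "0 0 40 0 0 0" --pt "0 0 19 0 0 0" --pt "0 0 0 0 0 0" --pt "0 0 0 0 0 0"

```text
time: 11.55
tool_pos: [609.0, 301.3, 27.8]
tcp_rot: [179.9, 0.2, -176.1]
ft_force: [-0.1, 0.3, -0.3]
finger_gap: 77.0
grip_force: 0.0
```

Request:
apply_moves --pt "0 0 0 0 0 0" --pt "0 0 0 0 0 0" --pt "0 0 0 0 0 0" --pt "0 0 0 0 0 0" --pt "0 0 0 0 0 0" --fingers 40

```text
time: 12.18
tool_pos: [609.0, 301.4, 27.7]
tcp_rot: [179.9, 0.2, -176.1]
ft_force: [0.1, -1.2, 7.2]
finger_gap: 55.3
grip_force: 44.4
```

Request:
apply_moves --pt "0 0 -20 0 0 0" --pt "0 0 -60 0 0 0" --pt "0 0 -20 0 0 0" --pt "0 0 0 0 0 0" --pt "0 0 0 0 0 0"

```text
time: 12.8
tool_pos: [606.1, 300.4, 123.1]
tcp_rot: [-179.9, -0.2, -176.1]
ft_force: [0.5, -0.4, -3.3]
finger_gap: 55.5
grip_force: 43.6
```

```bash
python3 - <<'E'
from h import *
plan((611,103,128,182))
E
```

```text
-> (611, 103, 128, 182) [[2, -49, -1, 0, 0, 0.008], [2, -49, -1, 0, 0, 0.008], [1, -49, -1, 0, 0, 0.008], [1, -49, -1, 0, 0, 0.008]]
```

Request:
apply_moves --pt "2 -50 0 0 0 0.01" --pt "2 -50 0 0 0 0.01" --pt "2 -49 0 0 0 0.01" --pt "1 -49 0 0 0 0" --pt "0 0 0 0 0 0"

```text
time: 13.42
tool_pos: [609.4, 99.0, 122.4]
tcp_rot: [-179.9, -0.3, -178.1]
ft_force: [0.5, -0.2, -1.7]
finger_gap: 55.4
grip_force: 43.9
```

Request:
apply_moves --pt "0 0 0 0 0 0" --pt "0 0 40 0 0 0" --pt "0 0 40 0 0 0" --pt "0 0 19 0 0 0" --pt "0 0 0 0 0 0"

```text
time: 14.05
tool_pos: [610.7, 104.1, 26.0]
tcp_rot: [180.0, -0.1, -177.7]
ft_force: [0.5, -0.2, -2.4]
finger_gap: 55.4
grip_force: 48.6
```

Request:
apply_moves --pt "0 0 0 0 0 0" --pt "0 0 0 0 0 0" --pt "0 0 0 0 0 0" --pt "0 0 0 0 0 0" --pt "0 0 0 0 0 0"

```text
time: 14.68
tool_pos: [611.0, 102.7, 26.3]
tcp_rot: [-180.0, 0.0, -177.8]
ft_force: [0.4, -0.4, -2.0]
finger_gap: 55.2
grip_force: 48.6
```

Request:
apply_moves --pt "0 0 0.5 0 0 0" --pt "0 0 0 0 0 0" --pt "0 0 0 0 0 0" --pt "0 0 0 0 0 0" --pt "0 0 0 0 0 0" --fingers 76

```text
time: 15.3
tool_pos: [611.0, 102.8, 25.8]
tcp_rot: [-180.0, 0.0, -177.8]
ft_force: [0.8, 0.5, 0.1]
finger_gap: 75.9
grip_force: 0.0
```

Request:
apply_moves --pt "-1 0 -40 0 0 0" --pt "20 20 -60 0 0 0" --pt "40 0 -60 0 0 0" --pt "40 0 -60 0 0 0" --pt "0 0 0 0 0 0"

```text
time: 15.92
tool_pos: [524.6, 118.9, 232.9]
tcp_rot: [179.9, 0.6, -177.8]
ft_force: [0.8, 0.4, -0.0]
finger_gap: 76.3
grip_force: 0.0
```

Request:
apply_moves --pt "0 0 0 0 0 0" --pt "0 0 0 0 0 0" --pt "0 0 0 0 0 0" --pt "0 0 0 0 0 0" --pt "0 0 0 0 0 0"

```text
time: 16.55
tool_pos: [523.1, 118.2, 225.8]
tcp_rot: [-180.0, -0.0, -177.8]
ft_force: [-0.4, 0.1, 0.8]
finger_gap: 75.7
grip_force: 0.0
```

```bash
python3 - <<'E'
from h import *
s,im,d=snap('wrist'); P=cloud('wrist',d,s)
tins(P,(('round',607,203),('sq',610,103)))
rings(P,im)
plan((608,203,130,182),(608,203,25,182))
E
```

```text
round 2837 57.8 bbox c [604.2 196.8] ((602.9966430664062, 196.6766357421875), (47.09791946411133, 60.375694274902344), 74.1651840209961)
sq 4317 57.6 bbox c [606.6 103.4] ((607.1965942382812, 103.25897979736328), (57.43358612060547, 56.74773025512695), 2.2369444370269775)
ring 7065 [608.2 206.2] R 143.2
ring 695 [610.4 102.8] R 41.4
ring 659 [607.  202.7] R 41.4
ring 792 [603.7 302.8] R 41.4
-> (608, 203, 130, 182) [[-29, 27, 32, 0, 0, 0.001], [-29, 27, 32, 0, 0, 0.001], [-29, 27, 32, 0, 0, 0.001]]
-> (608, 203, 25, 182) [[0, 0, 52, 0, 0, -0.0], [0, 0, 52, 0, 0, -0.0]]
```

Request:
apply_moves --pt "-28 27 30 0 0 0" --pt "-28 28 30 0 0 0" --pt "-28 28 30 0 0 0" --pt "0 0 0 0 0 0" --pt "0 0 0 0 0 0" --fingers 85

```text
time: 17.23
tool_pos: [603.8, 204.2, 136.5]
tcp_rot: [-180.0, -0.0, -177.8]
ft_force: [0.6, -0.4, -0.1]
finger_gap: 84.8
grip_force: 0.0
```

Request:
apply_moves --pt "0 0 40 0 0 0" --pt "0 0 40 0 0 0" --pt "0 0 30 0 0 0" --pt "0 0 0 0 0 0" --pt "0 0 0 0 0 0"

```text
time: 17.85
tool_pos: [605.6, 204.4, 29.4]
tcp_rot: [180.0, 0.2, -177.8]
ft_force: [-0.1, -0.4, 0.7]
finger_gap: 84.8
grip_force: 0.0
```

Request:
apply_moves --pt "0 0 0 0 0 0" --pt "0 0 0 0 0 0" --pt "0 0 0 0 0 0" --pt "0 0 0 0 0 0" --pt "0 0 0 0 0 0" --fingers 40

```text
time: 18.48
tool_pos: [605.6, 204.5, 29.0]
tcp_rot: [180.0, 0.2, -177.8]
ft_force: [-0.9, -3.0, 8.7]
finger_gap: 59.2
grip_force: 42.3
```

Request:
apply_moves --pt "0 0 -20 0 0 0" --pt "0 0 -40 0 0 0" --pt "-1 33 0 0 0 0" --pt "-1 33 0 0 0 0" --pt "0 32 0 0 0 0"

```text
time: 19.1
tool_pos: [602.2, 303.5, 87.6]
tcp_rot: [180.0, 0.0, -177.8]
ft_force: [0.2, -0.2, -3.7]
finger_gap: 58.5
grip_force: 44.9
```

Request:
apply_moves --pt "0 0 0 0 0 0" --pt "0 0 0 0 0 0" --pt "0 0 0 0 0 0" --pt "0 0 30 0 0 0" --pt "0 0 29 0 0 0"

```text
time: 19.73
tool_pos: [603.0, 301.7, 27.6]
tcp_rot: [180.0, 0.1, -177.9]
ft_force: [-0.8, -0.3, 66.6]
finger_gap: 59.1
grip_force: 55.0
```

Request:
apply_moves --pt "0 0 0 0 0 0" --pt "0 0 0 0 0 0" --pt "0 0 0 0 0 0" --pt "0 0 0.5 0 0 0" --pt "0 0 0 0 0 0"

```text
time: 20.35
tool_pos: [602.1, 302.4, 26.9]
tcp_rot: [-180.0, 0.0, -177.8]
ft_force: [-0.4, 0.5, -3.4]
finger_gap: 58.8
grip_force: 50.5
```

Request:
apply_moves --pt "0 0 0 0 0 0" --pt "0 0 0 0 0 0" --pt "0 0 0 0 0 0" --pt "0 0 0 0 0 0" --pt "0 0 0 0 0 0" --fingers 80

```text
time: 20.98
tool_pos: [602.2, 302.5, 26.9]
tcp_rot: [180.0, 0.0, -177.8]
ft_force: [-0.7, 0.4, -0.6]
finger_gap: 80.0
grip_force: 0.0
```

Request:
apply_moves --pt "0 0 -40 0 0 0" --pt "20 -50 -60 0 0 0" --pt "50 -50 -60 0 0 0" --pt "50 -50 -60 0 0 0" --pt "40 -30 -60 0 0 0"

```text
time: 21.6
tool_pos: [490.8, 166.5, 242.9]
tcp_rot: [-180.0, -0.1, -177.8]
ft_force: [-0.2, 0.4, 1.3]
finger_gap: 80.1
grip_force: 0.0
```

Request:
apply_moves --pt "0 -30 0 0 0 0" --pt "0 0 0 0 0 0" --pt "0 0 0 0 0 0" --pt "0 0 0 0 0 0" --pt "0 0 0 0 0 0"

```text
time: 22.22
tool_pos: [493.3, 138.6, 241.6]
tcp_rot: [-180.0, -0.1, -177.8]
ft_force: [0.5, 0.4, 0.0]
finger_gap: 79.8
grip_force: 0.0
```

```bash
python3 - <<'E'
from h import *
s,im,d=snap('wrist','w2.png'); P=cloud('wrist',d,s)
print(s['tool_pos'])
tins(P,(('round',607,303),('sq',610,103)))
rings(P,im)
cups(P,((450,228),(450,-13),(422,-203)))
s,im,d=snap('top');tins(cloud('top',d),(('round',607,303),('sq',610,103)))
s,im,d=snap('scene');tins(cloud('scene',d),(('round',607,303),('sq',610,103)))
E
```

```text
[493.26321161 138.60914382 241.57542799]
round 1498 57.8 bbox c [590.9 307.8] ((588.2447509765625, 312.7973327636719), (58.4483642578125, 27.251440048217773), 49.19063949584961)
sq 3750 57.6 bbox c [606.2 103.5] ((606.66748046875, 103.22540283203125), (56.709529876708984, 56.73615264892578), 2.1132218837738037)
ring 6026 [597.9 200.5] R 137.8
ring 559 [610.3 102.9] R 41.4
ring 757 [607.1 202.8] R 41.5
ring 310 [603.4 302.8] R 41.1
cup z84.3 yaw -0.5 size [68.6 46.8] origin(long axis end -25) [445.3 230.1]
cup z84.2 yaw 19.1 size [68.7 48. ] origin(long axis end -25) [445.5 -14.7]
cup none 0
round none 0
sq 478 57.8 bbox c [608.3 102.4] ((608.2424926757812, 102.98151397705078), (58.12969207763672, 54.7965202331543), 2.3026812076568604)
round 705 56.0 bbox c [604.8 305.3] ((603.9503173828125, 305.06298828125), (60.454490661621094, 59.12343978881836), 57.582374572753906)
sq 516 55.4 bbox c [610.2 105.5] ((610.2020874023438, 104.39136505126953), (58.1689567565918, 58.99638366699219), 2.6183669567108154)
```

View pics/w2.png

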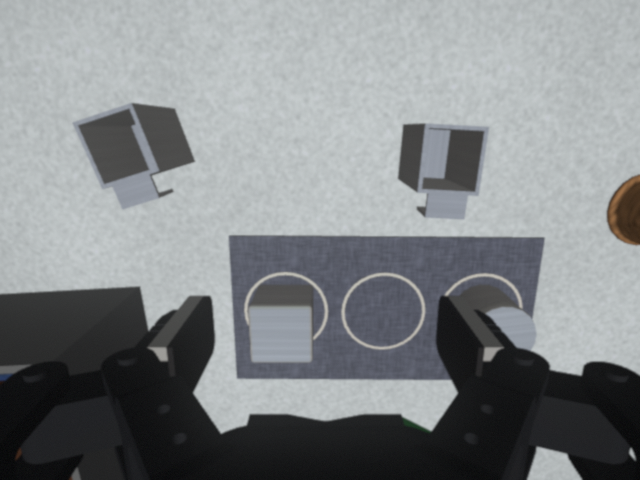

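Square tin at (281,332) stands in the left (-y) ring, round tin at (505,325) in the +y ring, and the middle ring at (383,312) is empty. Cups are at (135,150) and (445,160). Next I'll look at the tote wall and cup 3 with the same camera.

Request:
apply_moves --pt "0 -50 -30 0 0 0" --pt "0 -60 -30 0 0 0" --pt "0 -60 -30 0 0 0" --pt "0 -60 -30 0 0 0" --pt "0 -60 -30 0 0 0"

```text
time: 23.0
tool_pos: [503.8, -137.1, 385.0]
tcp_rot: [-180.0, 0.0, -177.8]
ft_force: [1.2, 0.2, -1.1]
finger_gap: 80.1
grip_force: 0.0
```

Request:
apply_moves --pt "10 -40 0 0 0 0" --pt "0 0 0 0 0 0" --pt "0 0 0 0 0 0" --pt "0 0 0 0 0 0" --pt "0 0 0 0 0 0"

```text
time: 23.62
tool_pos: [495.7, -174.7, 384.0]
tcp_rot: [180.0, -0.0, -177.7]
ft_force: [0.6, 0.2, 0.3]
finger_gap: 80.0
grip_force: 0.0
```

```bash
python3 - <<'E'
from h import *
s,im,d=snap('wrist','w3.png'); P=cloud('wrist',d,s);np.save('w3.npy',P)
print(s['tool_pos'])
cups(P,((445,-14),(422,-203)))
q=P[reg(P,560,650,-420,-40,132,148)]
for y0 in range(-400,-40,40):
    k=q[(q[:,1]>y0)&(q[:,1]<y0+40)]
    if len(k)>5: print(y0+20,len(k),np.round(np.percentile(k[:,0]+np.tan(np.radians(5.6))*(k[:,1]-y0-20),[3,50,97]),1),round(np.median(k[:,2]),1))
f=np.polyfit(q[:,1],q[:,0],1);print(f,np.degrees(np.arctan(-f[0])),q[:,1].min(),q[:,1].max())
E
```

```text
[ 495.66172032 -174.69423624  383.97359407]
cup z84.3 yaw 19.7 size [68.9 46.7] origin(long axis end -25) [445.1 -14.7]
cup z84.3 yaw -1.6 size [68.6 46.1] origin(long axis end -25) [ 421.7 -205.3]
-380 422 [621.7 625.2 645.7] 138.9
-340 253 [617.7 619.  623.7] 138.7
-300 56 [613.9 614.9 619.6] 138.9
-260 312 [609.8 611.6 616.1] 139.0
-220 317 [605.9 607.8 612.2] 139.1
-180 313 [601.9 603.8 608.4] 139.0
-140 324 [598.1 599.8 604.1] 139.1
-100 319 [594.  596.  600.2] 138.9
-60 270 [590.2 591.9 604.6] 138.8
[-1.09385224e-01  5.85105103e+02] 6.242493199308804 -404.8629694669417 -46.190071530501655
```

View pics/w3.png

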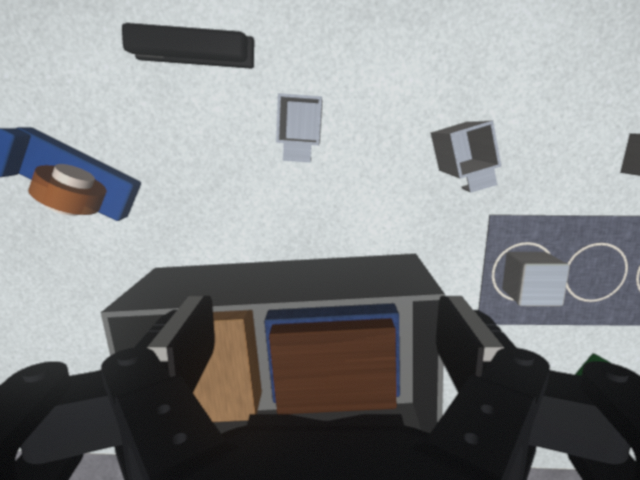

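Cup 3 is at (300,120), cup 2 at (468,155), and the tote's near wall top edge runs from (105,312) to (440,298), clear and straight. Going for cup 3.

```bash
python3 -c "
from h import *
plan((421.7,-205,150,178),(421.7,-205,50,178))"
```

```text
-> (421.7, -205, 150, 178) [[15, -5, 47, 0, 0, 0.015], [15, -6, 47, 0, 0, 0.015], [15, -6, 47, 0, 0, 0.015], [15, -6, 47, 0, 0, 0.015], [15, -6, 47, 0, 0, 0.015]]
-> (421.7, -205, 50, 178) [[0, 0, 50, 0, 0, -0.0], [0, 0, 50, 0, 0, -0.0]]
```

Request:
apply_moves --pt "15 -5 47 0 0 0.015" --pt "15 -6 47 0 0 0.015" --pt "15 -6 47 0 0 0.015" --pt "15 -6 47 0 0 0.015" --pt "15 -6 47 0 0 0.015"

```text
time: 24.3
tool_pos: [420.3, -205.1, 147.8]
tcp_rot: [-180.0, 0.0, 177.9]
ft_force: [1.3, -0.5, -1.0]
finger_gap: 80.0
grip_force: 0.0
```

Request:
apply_moves --pt "0 0 0 0 0 0" --pt "0 0 0 0 0 0" --pt "0 0 40 0 0 0" --pt "0 0 40 0 0 0" --pt "0 0 20 0 0 0"

```text
time: 24.92
tool_pos: [422.5, -205.7, 50.0]
tcp_rot: [-179.9, 0.1, 177.9]
ft_force: [-0.5, 0.6, -0.3]
finger_gap: 80.2
grip_force: 0.0
```

Request:
apply_moves --pt "0 0 0 0 0 0" --pt "0 0 0 0 0 0" --pt "0 0 0 0 0 0" --pt "0 0 0 0 0 0" --pt "0 0 0 0 0 0"

```text
time: 25.55
tool_pos: [420.9, -205.5, 49.5]
tcp_rot: [-180.0, 0.0, 177.9]
ft_force: [0.7, 0.4, -0.5]
finger_gap: 79.7
grip_force: 0.0
```

Request:
apply_moves --pt "0 0 0 0 0 0" --pt "0 0 0 0 0 0" --pt "0 0 0 0 0 0" --pt "0 0 0 0 0 0" --pt "0 0 0 0 0 0" --fingers 30

```text
time: 26.18
tool_pos: [420.7, -205.5, 49.1]
tcp_rot: [-180.0, 0.0, 177.9]
ft_force: [0.1, -0.8, 0.6]
finger_gap: 45.5
grip_force: 41.4
```

Request:
apply_moves --pt "0 0 0 0 0 0" --pt "0 0 -20 0 0 0" --pt "0 0 -40 0 0 0" --pt "0 0 -40 0 0 0" --pt "0 0 -10 0 0 0"

```text
time: 26.8
tool_pos: [422.0, -206.1, 161.6]
tcp_rot: [-179.9, 0.2, 177.9]
ft_force: [1.3, -0.3, -1.4]
finger_gap: 45.5
grip_force: 41.4
```

```bash
python3 -c "
from h import *
s=sense();print(s['tool_pos'],s['tcp_rot'],s['finger_gap'])
plan((585.9,-328.7,160,185.6))"
```

```text
[ 421.98985334 -206.11145144  161.59370027] [-179.88009514    0.21488583  177.89524297] 45.54601036622858
-> (585.9, -328.7, 160, 185.6) [[-42, -29, 0, 0, 0, -0.034], [-41, -31, 0, 0, 0, -0.034], [-40, -32, 0, 0, 0, -0.034], [-39, -33, 0, 0, 0, -0.034]]
```

Request:
apply_moves --pt "-42 -29 0 0 0 -0.034" --pt "-41 -31 0 0 0 -0.034" --pt "-40 -32 0 0 0 -0.034" --pt "-39 -33 0 0 0 -0.034" --pt "0 0 0 0 0 0"

```text
time: 27.42
tool_pos: [584.7, -328.8, 153.5]
tcp_rot: [179.8, -0.3, -174.3]
ft_force: [-1.1, -0.2, -1.9]
finger_gap: 45.7
grip_force: 41.5
```

Request:
apply_moves --pt "0 0 0 0 0 0" --pt "0 0 0 0 0 0" --pt "0 0 0 0 0 0" --pt "0 0 0 0 0 0" --pt "0 0 0 0 0 0"

```text
time: 28.05
tool_pos: [584.5, -328.1, 159.6]
tcp_rot: [-180.0, 0.0, -174.3]
ft_force: [0.2, 0.0, -2.7]
finger_gap: 45.7
grip_force: 41.5
```

```bash
python3 - <<'E'
from h import *
s=sense();print(s['tool_pos'],s['tcp_rot'],s['finger_gap'])
s,im,d=snap('scene'); P=cloud('scene',d)
cv2.imwrite('pics/s3.png',cv2.resize(im[150:330,160:400,::-1],None,fx=3,fy=3))
s,im,d=snap('wrist'); P2=cloud('wrist',d,s)
for n,Q in(('scene',P),('wrist',P2)):
    q=Q[reg(Q,560,660,-380,-280,185,205)]; print(n,'strap/rim',len(q), q.min(0) if len(q) else '', q.max(0) if len(q) else '')
    q=Q[reg(Q,590,640,-270,-100,132,150)]; print(n,'wall',len(q),np.median(q[:,0]+.098*(q[:,1]+220)) if len(q) else '')
E
```

```text
[ 584.50977746 -328.11033047  159.60420348] [-1.79970019e+02  3.35920604e-02 -1.74316074e+02] 45.7056439850757
scene strap/rim 176 [ 561.79675857 -362.82192314  185.01631886] [ 630.70246308 -287.55738281  204.96253742]
scene wall 131 612.2127801526456
wrist strap/rim 10665 [ 560.00099482 -374.07147514  185.00009681] [ 610.50182265 -283.29773014  204.99826291]
wrist wall 1975 606.68280587836
```

View pics/s3.png

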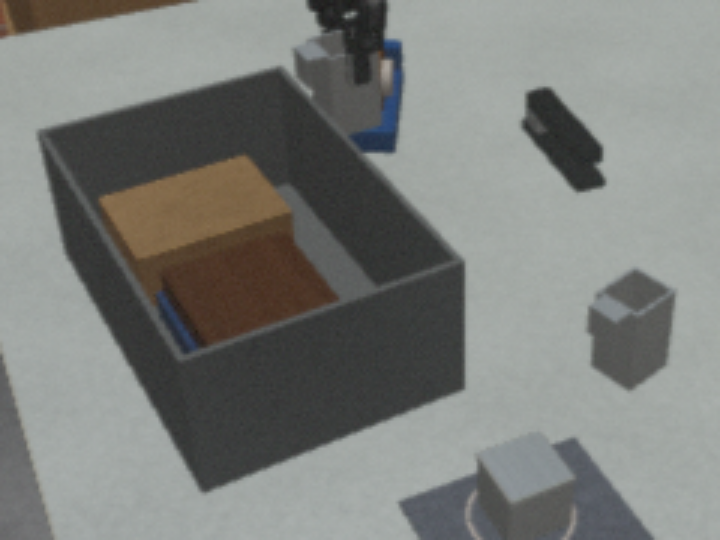

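In the scene crop, cup 3 hangs in the gripper at (350,85), with its strap at (310,50) over the far end of the near wall. It is well aligned and I am correcting by 2 mm. Lowering gently.

Request:
apply_moves --pt "-2 0 0 0 0 0" --pt "0 0 10 0 0 0" --pt "0 0 10 0 0 0" --pt "0 0 8 0 0 0" --pt "0 0 4 0 0 0"

```text
time: 28.78
tool_pos: [586.0, -327.6, 125.7]
tcp_rot: [179.9, -0.1, -174.3]
ft_force: [-0.3, -0.2, -1.7]
finger_gap: 45.5
grip_force: 41.5
```

Request:
apply_moves --pt "0 0 3 0 0 0" --pt "0 0 3 0 0 0" --pt "0 0 3 0 0 0" --pt "0 0 3 0 0 0" --pt "0 0 0 0 0 0"

```text
time: 29.4
tool_pos: [586.3, -327.8, 114.7]
tcp_rot: [180.0, -0.0, -174.3]
ft_force: [0.6, -0.3, -0.9]
finger_gap: 45.7
grip_force: 41.5
```

Request:
apply_moves --pt "0 0 3 0 0 0" --pt "0 0 2 0 0 0" --pt "0 0 1 0 0 0" --pt "0 0 1 0 0 0" --pt "0 0 0 0 0 0"

```text
time: 30.02
tool_pos: [586.5, -327.9, 108.0]
tcp_rot: [180.0, -0.0, -174.3]
ft_force: [-0.7, -0.0, -0.7]
finger_gap: 45.4
grip_force: 41.5
```

```bash
python3 - <<'E'
from h import *
s,im,d=snap('scene')
cv2.imwrite('pics/s4.png',cv2.resize(im[140:260,200:360,::-1],None,fx=4,fy=4))
E
```

```text
(no output)
```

View pics/s4.png

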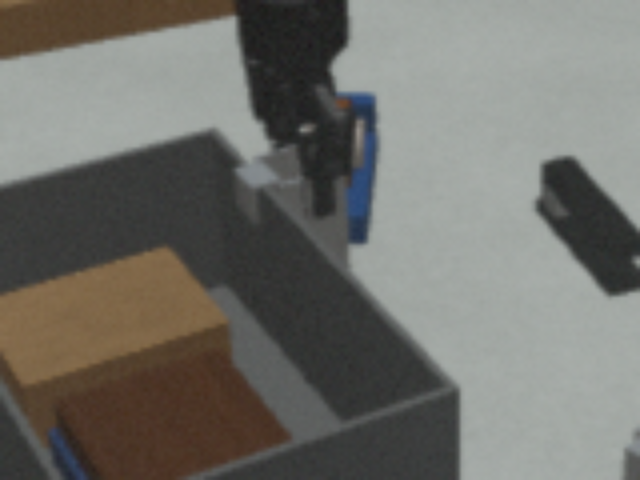

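The hook leg is inside the wall at (250,200) and the cup body is outside, so it is over the wall. Releasing.

Request:
apply_moves --pt "0 0 1 0 0 0" --pt "0 0 1 0 0 0" --pt "0 0 0 0 0 0" --pt "0 0 0 0 0 0" --pt "0 0 0 0 0 0"

```text
time: 30.7
tool_pos: [586.8, -328.1, 107.0]
tcp_rot: [-180.0, 0.0, -174.3]
ft_force: [-2.2, 1.9, 5.2]
finger_gap: 45.5
grip_force: 42.2
```

Request:
apply_moves --pt "0 0 0 0 0 0" --pt "0 0 0 0 0 0" --pt "0 0 0 0 0 0" --pt "0 0 0 0 0 0" --pt "0 0 0 0 0 0" --fingers 64

```text
time: 31.32
tool_pos: [586.5, -327.9, 106.0]
tcp_rot: [180.0, -0.0, -174.3]
ft_force: [0.1, 0.3, -0.5]
finger_gap: 64.1
grip_force: 0.0
```

Request:
apply_moves --pt "0 0 -20 0 0 0" --pt "0 0 -40 0 0 0" --pt "0 0 -50 0 0 0" --pt "0 0 -40 0 0 0" --pt "0 0 0 0 0 0"

```text
time: 31.95
tool_pos: [588.7, -329.3, 263.8]
tcp_rot: [-179.6, 0.5, -174.3]
ft_force: [-0.4, -0.4, 0.1]
finger_gap: 64.0
grip_force: 0.0
```

```bash
python3 - <<'E'
from h import *
s,im,d=snap('scene');P=cloud('scene',d)
q=P[reg(P,540,660,-370,-290,141,160)]; print('strap',len(q),q.min(0),q.max(0))
cups(P,((445,-14),)); tins(P,(('round',607,303),('sq',610,103)))
print([np.round(r['xyz']) for r in models.place_of('cup1','scene')])
plan((445.2,-14.6,170,199.4))
E
```

```text
strap 12 [ 599.47346896 -327.46380124  141.16547771] [ 633.75172697 -292.29980085  143.09977987]
cup z81.5 yaw 19.5 size [71.8 48.5] origin(long axis end -25) [446.3 -13.2]
round 702 55.9 bbox c [604.6 305.6] ((604.4280395507812, 305.06439208984375), (59.854923248291016, 60.227596282958984), 21.514877319335938)
sq 507 55.4 bbox c [610.2 105.6] ((609.9719848632812, 105.58894348144531), (56.735687255859375, 58.246315002441406), 2.0873074531555176)
[array([ 592., -326.,   56.]), array([449., 231.,  -0.]), array([454., -14.,   1.])]
-> (445.2, -14.6, 170, 199.4) [[18, 54, 15, 0, 0, -0.04], [16, 55, 15, 0, 0, -0.04], [14, 56, 15, 0, 0, -0.04], [12, 56, 15, 0, 0, -0.04], [9, 57, 15, 0, 0, -0.04], [7, 57, 15, 0, 0, -0.04]]
```

Request:
apply_moves --pt "18 54 5 0 0 -0.04" --pt "16 55 5 0 0 -0.04" --pt "14 56 15 0 0 -0.04" --pt "12 56 15 0 0 -0.04" --pt "9 57 15 0 0 -0.04" --fingers 80

```text
time: 32.67
tool_pos: [466.9, -64.6, 199.2]
tcp_rot: [179.9, -0.1, -162.8]
ft_force: [0.3, 1.1, -0.2]
finger_gap: 80.0
grip_force: 0.0
```

Request:
apply_moves --pt "7 57 15 0 0 -0.04" --pt "0 0 0 0 0 0" --pt "0 0 0 0 0 0" --pt "0 0 0 0 0 0" --pt "0 0 0 0 0 0"

```text
time: 33.3
tool_pos: [445.8, -14.9, 186.3]
tcp_rot: [-180.0, 0.0, -160.7]
ft_force: [0.1, 0.1, 0.0]
finger_gap: 80.1
grip_force: 0.0
```

```bash
python3 - <<'E'
from h import *
plan((444.5,-14.6,49,199.4))
E
```

```text
-> (444.5, -14.6, 49, 199.4) [[0, 0, 46, 0, 0, -0.0], [0, 0, 46, 0, 0, -0.0], [0, 0, 46, 0, 0, -0.0]]
```

Request:
apply_moves --pt "1 0 45 0 0 0" --pt "0 0 40 0 0 0" --pt "0 0 30 0 0 0" --pt "0 0 20 0 0 0" --pt "0 0 2 0 0 0"

```text
time: 33.92
tool_pos: [443.1, -14.6, 47.5]
tcp_rot: [179.9, -0.2, -160.6]
ft_force: [0.8, 0.4, 1.1]
finger_gap: 79.9
grip_force: 0.0
```

Request:
apply_moves --pt "0 0 0 0 0 0" --pt "0 0 0 0 0 0" --pt "0 0 0 0 0 0" --pt "0 0 0 0 0 0" --pt "0 0 0 0 0 0"

```text
time: 34.55
tool_pos: [444.5, -14.2, 49.3]
tcp_rot: [-180.0, 0.0, -160.6]
ft_force: [-0.6, -0.1, 0.2]
finger_gap: 80.0
grip_force: 0.0
```

Request:
apply_moves --pt "0 0 0 0 0 0" --pt "0 0 0 0 0 0" --pt "0 0 0 0 0 0" --pt "0 0 0 0 0 0" --pt "0 0 0 0 0 0" --fingers 30

```text
time: 35.17
tool_pos: [444.5, -14.3, 49.1]
tcp_rot: [-180.0, 0.0, -160.6]
ft_force: [0.9, -0.8, 2.5]
finger_gap: 45.7
grip_force: 43.2
```

Request:
apply_moves --pt "0 0 0 0 0 0" --pt "0 0 -20 0 0 0" --pt "0 0 -40 0 0 0" --pt "0 0 -40 0 0 0" --pt "0 0 -10 0 0 0"

```text
time: 35.8
tool_pos: [445.9, -14.3, 161.6]
tcp_rot: [-179.9, 0.2, -160.6]
ft_force: [0.2, 0.9, -1.2]
finger_gap: 45.4
grip_force: 43.1
```

```bash
python3 - <<'E'
from h import *
# wall point y=-225
yw=-225; xw=609-0.098*(yw+220)
a=np.radians(5.6); O=np.array([xw,yw])-32.8*np.array([np.cos(a),np.sin(a)])
print(O, 'delta from cup origin (445.2,-14.6):',O-[445.2,-14.6])
print(sense()['tool_pos'])
E
```

```text
[ 576.84654128 -228.20071911] delta from cup origin (445.2,-14.6): [ 131.64654128 -213.60071911]
[445.94330976 -14.33083175 161.58402896]
```

```bash
python3 - <<'E'
from h import *
plan((577,-227.9,160,185.6),cur=(444.5,-14.3,160,199.4))
E
```

```text
-> (577, -227.9, 160, 185.6) [[-11, -49, 0, 0, 0, 0.048], [-13, -49, 0, 0, 0, 0.048], [-15, -48, 0, 0, 0, 0.048], [-18, -47, 0, 0, 0, 0.048], [-20, -46, 0, 0, 0, 0.048]]
```

Request:
apply_moves --pt "-11 -49 0 0 0 0.048" --pt "-13 -49 0 0 0 0.048" --pt "-15 -48 0 0 0 0.048" --pt "-18 -47 0 0 0 0.048" --pt "-20 -46 0 0 0 0.048"

```text
time: 36.42
tool_pos: [576.9, -229.1, 156.6]
tcp_rot: [179.9, -0.1, -174.4]
ft_force: [-0.3, 0.6, -0.8]
finger_gap: 45.3
grip_force: 43.0
```

Request:
apply_moves --pt "0 0 0 0 0 0" --pt "0 0 0 0 0 0" --pt "0 0 0 0 0 0" --pt "0 0 0 0 0 0" --pt "0 0 0 0 0 0"

```text
time: 37.05
tool_pos: [577.1, -227.6, 159.5]
tcp_rot: [-180.0, 0.0, -174.3]
ft_force: [0.1, -0.1, -0.4]
finger_gap: 45.7
grip_force: 43.1
```

Request:
apply_moves --pt "0 0 10 0 0 0" --pt "0 0 10 0 0 0" --pt "0 0 8 0 0 0" --pt "0 0 4 0 0 0" --pt "0 0 0 0 0 0"

```text
time: 37.67
tool_pos: [576.7, -228.0, 126.5]
tcp_rot: [180.0, -0.0, -174.3]
ft_force: [-0.3, -0.5, -1.4]
finger_gap: 45.5
grip_force: 43.1
```

Request:
apply_moves --pt "0 0 3 0 0 0" --pt "0 0 3 0 0 0" --pt "0 0 3 0 0 0" --pt "0 0 3 0 0 0" --pt "0 0 0 0 0 0"

```text
time: 38.3
tool_pos: [576.8, -228.0, 114.6]
tcp_rot: [180.0, -0.0, -174.3]
ft_force: [0.7, 0.2, -1.2]
finger_gap: 45.4
grip_force: 43.1
```

```bash
python3 - <<'E'
from h import *
s,im,d=snap('scene')
cv2.imwrite('pics/s5.png',cv2.resize(im[140:290,200:400,::-1],None,fx=4,fy=4))
E
```

```text
(no output)
```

View pics/s5.png

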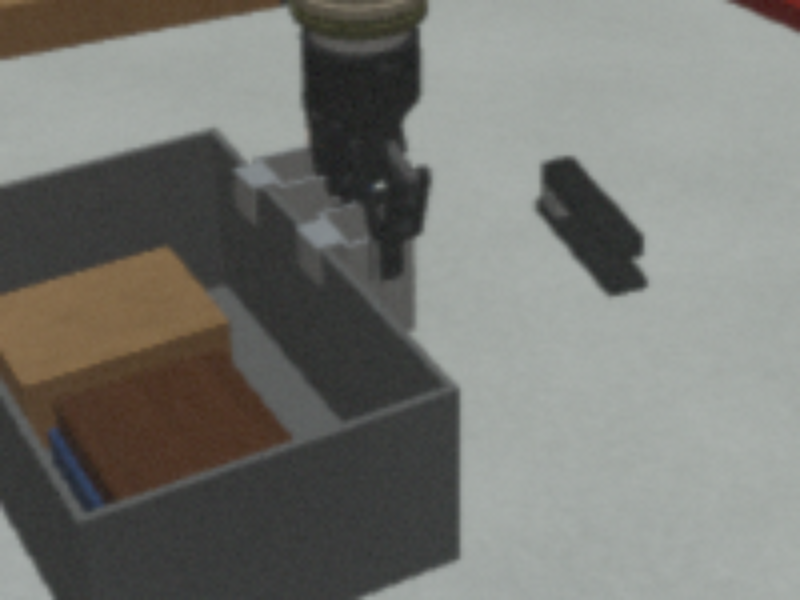

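Cup 3 hangs with its hook at (255,185), and cup 2's hook at (318,245) is over the wall with its leg inside. Finishing the descent.

Request:
apply_moves --pt "0 0 3 0 0 0" --pt "0 0 2 0 0 0" --pt "0 0 2 0 0 0" --pt "0 0 1 0 0 0" --pt "0 0 0.5 0 0 0"

```text
time: 38.98
tool_pos: [577.1, -228.2, 106.9]
tcp_rot: [-180.0, 0.0, -174.3]
ft_force: [-2.5, 1.2, 2.6]
finger_gap: 45.6
grip_force: 43.5
```

Request:
apply_moves --pt "0 0 0 0 0 0" --pt "0 0 0 0 0 0" --pt "0 0 0 0 0 0" --pt "0 0 0 0 0 0" --pt "0 0 0 0 0 0" --fingers 64

```text
time: 39.6
tool_pos: [577.0, -228.1, 106.5]
tcp_rot: [-180.0, -0.0, -174.3]
ft_force: [0.1, -0.5, 0.6]
finger_gap: 63.5
grip_force: 0.0
```

Request:
apply_moves --pt "0 0 -20 0 0 0" --pt "0 0 -40 0 0 0" --pt "0 0 -50 0 0 0" --pt "0 0 -40 0 0 0" --pt "0 0 0 0 0 0"

```text
time: 40.22
tool_pos: [579.3, -229.3, 263.8]
tcp_rot: [-179.7, 0.5, -174.3]
ft_force: [-0.6, -0.2, -0.5]
finger_gap: 63.6
grip_force: 0.0
```

```bash
python3 - <<'E'
from h import *
s,im,d=snap('scene')
print([np.round(r['xyz']) for r in models.place_of('cup1','scene')])
plan((445.3,230.1,180,179.5))
E
```

```text
[array([ 589., -221.,   58.]), array([449., 232.,  -2.]), array([ 595., -326.,   55.])]
-> (445.3, 230.1, 180, 179.5) [[10, 52, 9, 0, 0, 0.012], [10, 52, 9, 0, 0, 0.012], [11, 52, 9, 0, 0, 0.012], [11, 52, 9, 0, 0, 0.012], [12, 52, 9, 0, 0, 0.012], [13, 51, 9, 0, 0, 0.012], [13, 51, 9, 0, 0, 0.012], [14, 51, 9, 0, 0, 0.012], [15, 51, 9, 0, 0, 0.012]]
```

Request:
apply_moves --pt "10 52 0 0 0 0.012" --pt "10 52 0 0 0 0.012" --pt "11 52 9 0 0 0.012" --pt "11 52 9 0 0 0.012" --pt "11 52 9 0 0 0.012" --fingers 80

```text
time: 40.95
tool_pos: [503.0, 28.7, 227.9]
tcp_rot: [180.0, -0.1, -177.8]
ft_force: [0.8, 0.6, -0.6]
finger_gap: 80.0
grip_force: 0.0
```

Request:
apply_moves --pt "13 51 9 0 0 0.012" --pt "13 51 9 0 0 0.012" --pt "14 51 9 0 0 0.012" --pt "14 50 9 0 0 0.012" --pt "0 0 0 0 0 0"

```text
time: 41.58
tool_pos: [443.6, 231.4, 191.3]
tcp_rot: [-180.0, -0.2, 179.8]
ft_force: [-0.8, -0.1, 0.0]
finger_gap: 80.0
grip_force: 0.0
```

Request:
apply_moves --pt "0 0 0 0 0 0" --pt "0 0 0 0 0 0" --pt "0 0 0 0 0 0" --pt "0 0 0 0 0 0" --pt "0 0 0 0 0 0"

```text
time: 42.2
tool_pos: [446.5, 228.6, 193.6]
tcp_rot: [180.0, 0.0, 179.5]
ft_force: [0.3, -0.1, 0.7]
finger_gap: 80.3
grip_force: 0.0
```

```bash
python3 - <<'E'
from h import *
s,im,d=snap('wrist');P=cloud('wrist',d,s); cups(P,((450,228),)); print(s['tool_pos'],s['tcp_rot'])
plan((444.8,230.1,49,179.5))
E
```

```text
cup z84.3 yaw -0.8 size [68.9 46.1] origin(long axis end -25) [445.2 230.1]
[446.53878586 228.63884986 193.63270905] [1.79997201e+02 9.02818470e-03 1.79455351e+02]
-> (444.8, 230.1, 49, 179.5) [[1, 0, 48, 0, 0, -0.0], [1, 0, 48, 0, 0, -0.0], [1, 0, 48, 0, 0, -0.0]]
```

Request:
apply_moves --pt "1 1 45 0 0 0" --pt "0 0 45 0 0 0" --pt "0 0 30 0 0 0" --pt "0 0 20 0 0 0" --pt "0 0 5 0 0 0"

```text
time: 42.88
tool_pos: [444.2, 229.5, 47.0]
tcp_rot: [-179.9, -0.2, 179.5]
ft_force: [-0.4, -0.4, 0.7]
finger_gap: 80.2
grip_force: 0.0
```

Request:
apply_moves --pt "0 0 0 0 0 0" --pt "0 0 0 0 0 0" --pt "0 0 0 0 0 0" --pt "0 0 0 0 0 0" --pt "0 0 0 0 0 0"

```text
time: 43.5
tool_pos: [445.5, 230.0, 48.8]
tcp_rot: [180.0, 0.0, 179.5]
ft_force: [-0.0, -0.0, 0.6]
finger_gap: 79.8
grip_force: 0.0
```

Request:
apply_moves --pt "0 0 0 0 0 0" --pt "0 0 0 0 0 0" --pt "0 0 0 0 0 0" --pt "0 0 0 0 0 0" --pt "0 0 0 0 0 0" --fingers 30

```text
time: 44.12
tool_pos: [445.5, 230.0, 48.7]
tcp_rot: [180.0, 0.0, 179.5]
ft_force: [-0.9, -0.5, 1.5]
finger_gap: 45.7
grip_force: 41.4
```

Request:
apply_moves --pt "0 0 0 0 0 0" --pt "0 0 -20 0 0 0" --pt "0 0 -40 0 0 0" --pt "0 0 -40 0 0 0" --pt "0 0 -10 0 0 0"

```text
time: 44.75
tool_pos: [446.8, 230.6, 161.3]
tcp_rot: [179.9, 0.2, 179.5]
ft_force: [-0.3, -0.3, -0.5]
finger_gap: 45.5
grip_force: 41.4
```

```bash
python3 - <<'E'
from h import *
yw=-125; xw=609-0.098*(yw+220)
a=np.radians(5.6); O=np.array([xw,yw])-32.8*np.array([np.cos(a),np.sin(a)])
print(O)
g=(445.5,229.6)  # settled grasp, commanded
T=O-[445.2,230.1]+np.array(g)+[0.8,0]; print(T)
plan((500,40,160,183),(*T,160,185.6),cur=(*g,160,179.5))
E
```

```text
[ 567.04654128 -128.20071911]
[ 568.14654128 -128.70071911]
-> (500, 40, 160, 183) [[-14, -47, 0, 0, 0, -0.015], [-13, -47, 0, 0, 0, -0.015], [-13, -48, 0, 0, 0, -0.015], [-12, -48, 0, 0, 0, -0.015]]
-> (np.float64(568.146541280596), np.float64(-128.70071911210007), 160, 185.6) [[-15, -43, 0, 0, 0, -0.011], [-14, -43, 0, 0, 0, -0.011], [-14, -43, 0, 0, 0, -0.011], [-13, -43, 0, 0, 0, -0.011]]
```

Request:
apply_moves --pt "-14 -47 0 0 0 -0.015" --pt "-13 -47 0 0 0 -0.015" --pt "-13 -48 0 0 0 -0.015" --pt "-12 -48 0 0 0 -0.015" --pt "-15 -43 0 0 0 -0.011"

```text
time: 45.38
tool_pos: [516.4, -3.1, 156.7]
tcp_rot: [180.0, -0.1, -176.4]
ft_force: [0.3, 0.4, -0.5]
finger_gap: 45.7
grip_force: 41.6
```

Request:
apply_moves --pt "-14 -43 0 0 0 -0.011" --pt "-14 -43 0 0 0 -0.011" --pt "-13 -43 0 0 0 -0.011" --pt "0 0 0 0 0 0" --pt "0 0 0 0 0 0"

```text
time: 46.0
tool_pos: [566.5, -126.7, 156.7]
tcp_rot: [179.9, -0.1, -174.6]
ft_force: [-0.5, 0.8, -1.4]
finger_gap: 45.7
grip_force: 41.7
```

Request:
apply_moves --pt "0 0 0 0 0 0" --pt "0 0 0 0 0 0" --pt "0 0 0 0 0 0" --pt "0 0 0 0 0 0" --pt "0 0 0 0 0 0"

```text
time: 46.62
tool_pos: [567.5, -127.1, 158.6]
tcp_rot: [-180.0, 0.0, -174.5]
ft_force: [-0.6, -0.8, -0.9]
finger_gap: 45.3
grip_force: 41.7
```

Request:
apply_moves --pt "0 0 10 0 0 0" --pt "0 0 10 0 0 0" --pt "0 0 8 0 0 0" --pt "0 0 4 0 0 0" --pt "0 0 0 0 0 0"

```text
time: 47.25
tool_pos: [567.2, -127.1, 126.0]
tcp_rot: [180.0, -0.0, -174.5]
ft_force: [-0.3, 1.0, -1.1]
finger_gap: 45.6
grip_force: 41.8
```

Request:
apply_moves --pt "0 0 3 0 0 0" --pt "0 0 3 0 0 0" --pt "0 0 3 0 0 0" --pt "0 0 3 0 0 0" --pt "0 0 0 0 0 0"

```text
time: 47.88
tool_pos: [567.2, -127.0, 114.1]
tcp_rot: [180.0, -0.0, -174.5]
ft_force: [0.4, -0.7, -0.6]
finger_gap: 46.2
grip_force: 41.8
```

Request:
apply_moves --pt "0 0 2 0 0 0" --pt "0 0 2 0 0 0" --pt "0 0 2 0 0 0" --pt "0 0 1 0 0 0" --pt "0 0 0.5 0 0 0"

```text
time: 48.5
tool_pos: [567.4, -127.1, 106.9]
tcp_rot: [180.0, -0.0, -174.5]
ft_force: [-0.7, -0.1, -1.2]
finger_gap: 45.9
grip_force: 41.8
```

```bash
python3 - <<'E'
from h import *
s,im,d=snap('scene')
cv2.imwrite('pics/s6.png',cv2.resize(im[140:290,200:400,::-1],None,fx=4,fy=4))
E
```

```text
(no output)
```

View pics/s6.png

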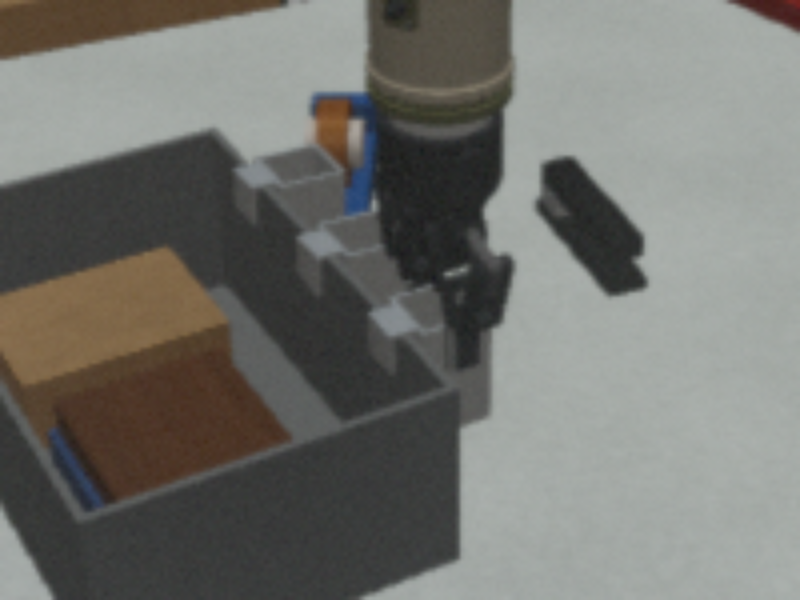

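All three hooks are over the wall, at (250,185), (318,250) and (390,325). Releasing and backing off.

Request:
apply_moves --pt "0 0 0.5 0 0 0" --pt "0 0 0 0 0 0" --pt "0 0 0 0 0 0" --pt "0 0 0 0 0 0" --pt "0 0 0 0 0 0" --fingers 64

```text
time: 49.18
tool_pos: [567.5, -127.2, 106.6]
tcp_rot: [-180.0, 0.0, -174.5]
ft_force: [0.0, 0.3, -0.9]
finger_gap: 64.0
grip_force: 0.0
```

Request:
apply_moves --pt "0 0 -20 0 0 0" --pt "0 0 -40 0 0 0" --pt "0 0 -50 0 0 0" --pt "20 50 -60 0 0 0" --pt "40 50 -60 0 0 0"

```text
time: 49.8
tool_pos: [516.5, -56.6, 309.3]
tcp_rot: [-180.0, 0.2, -174.6]
ft_force: [1.1, 0.7, 0.9]
finger_gap: 64.0
grip_force: 0.0
```

Request:
apply_moves --pt "30 50 -60 0 0 0" --pt "30 60 0 0 0 0.06" --pt "0 60 0 0 0 0" --pt "0 60 0 0 0 0" --pt "0 50 0 0 0 0"

```text
time: 50.42
tool_pos: [451.0, 202.8, 352.7]
tcp_rot: [180.0, 0.2, -177.9]
ft_force: [2.0, 0.6, 0.8]
finger_gap: 63.8
grip_force: 0.0
```

Request:
apply_moves --pt "0 0 0 0 0 0" --pt "0 0 0 0 0 0" --pt "0 0 0 0 0 0" --pt "0 0 0 0 0 0" --pt "0 0 0 0 0 0"

```text
time: 51.05
tool_pos: [451.8, 199.9, 350.7]
tcp_rot: [-180.0, 0.0, -178.1]
ft_force: [-0.6, -0.2, 0.1]
finger_gap: 63.7
grip_force: 0.0
```

```bash
python3 - <<'E'
from h import *
s,im,d=snap('wrist');P=cloud('wrist',d,s); print(s['tool_pos'])
tins(P,(('round',607,303),('sq',610,103))); rings(P,im)
s,im,d=snap('scene','s7.png');P=cloud('scene',d);tins(P,(('round',607,303),('sq',610,103)));rings(P,im)
print([np.round(r['xyz']) for r in models.place_of('cup1','scene')])
s,im,d=snap('top');P=cloud('top',d);tins(P,(('round',607,303),('sq',610,103)));rings(P,im)
E
```

```text
[451.82128277 199.93783358 350.71157722]
round 1239 57.8 bbox c [600.2 290.8] ((601.3804931640625, 290.86407470703125), (60.554317474365234, 35.90497589111328), 1.410050630569458)
sq 1139 57.6 bbox c [606. 118.] ((606.1815185546875, 117.28706359863281), (57.20198059082031, 29.50971221923828), 2.4487037658691406)
ring 2103 [685.9 205.8] R 193.5
ring 204 [610.5 102.9] R 41.4
ring 330 [607.1 202.8] R 41.4
ring 214 [603.8 302.8] R 41.4
ring 1334 [721.2 216.8] R 77.0
round 696 56.0 bbox c [604.8 305.6] ((603.634521484375, 304.83074951171875), (60.871402740478516, 58.77804946899414), 59.49808883666992)
sq 509 55.3 bbox c [610.2 105.6] ((609.7780151367188, 105.32758331298828), (57.49813461303711, 58.028690338134766), 1.028624176979065)
ring 1535 [600.7 217.5] R 140.5
[array([ 592., -326.,   56.]), array([ 588., -222.,   59.]), array([ 576., -126.,   54.])]
round none 0
sq 509 58.3 bbox c [608.1 103.7] ((608.35791015625, 104.00012969970703), (58.19715881347656, 57.237464904785156), 2.4539666175842285)
```

View pics/s7.png

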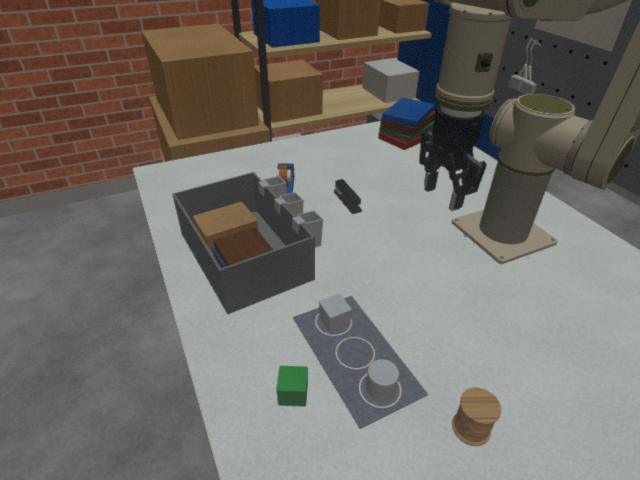

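All three cups hang on the near wall at (272,190), (290,205) and (308,225). The square tin at (335,315) and the round tin at (382,382) stand in their new rings, and the bystanders haven't moved.

```bash
python3 -c "
from h import *
print(job.hand_in())"
```

```text
the job is handed in; nothing more can be done
None
```

The job is handed in: the round and square tins have changed places by way of the middle ring, both within about 3 mm of their ring centres, and all three cups hang by their hooks on the tote's near wall, cup outside.

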